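# Wind the show-card through the roller laminator and take the pressure off

### The arm

A 7-joint arm with a two-finger parallel gripper is mounted at the origin on the work surface. World frame = base frame: x ahead of the robot, y to its left, z up, the work surface at z = 0. Lengths are in m, angles in rad, forces in N, time in s.
With the tool pointing down it reaches from about 0.425 to 0.925 m from the base axis. Payload 6.8 kg.
Tool frame: the origin (TCP) lies at the very end of the fingers, on their centre line; the grasp point (between the pads) lies bot.grip_point_offset behind it (bot.grip_point_offset is the distance from the TCP to the grasp point, in m); z points along the fingers, y is the line along which they close (so a half turn about z gives the same grasp; the last joint's range is limited). The gripper opens to 85 mm and grips with 20 to 120 N. Pads are 22 mm wide; open, the fingers measure 114 mm over their backs; the gripper's body (76 mm by 85 mm) begins 54 mm behind the grasp point. The pads swing forward as they close: fully open they stand 13 mm farther back than shut.
Start: joints at [-1.382, 0.477, 0.022, 1.555, -0.011, 1.109, -0.083], TCP at [0.197, 0.646, 0.21] pointing down, gripper open.
Joint ranges: [-2.96, 2.96], [-0.34, 2.1], [-1.41, 1.46], [0.24, 2.44], [-1.37, 4.51], [0.17, 1.92], [-2.96, 2.96]. Speed limits (rad/s): [2.39, 2.39, 3.14, 3.14, 3.14, 3.14, 3.14].

### API

Orientations are given as a unit quaternion [w, x, y, z].
In Python, from station import bot, imaging gives the robot as it stands. The module is installed in compiled form; this text tells all that it offers.
- The arm moves only by the tool carry_out, never from a script. Its argument "targets" is one flat list of numbers, 5 for each row, row after row: the closure in counts, from 0 (fully open) to 255 (shut), then the shift along the world's x, y, z in mm, then the turn about the world's z in degrees. A call has 1 to 20 rows; each row shifts and turns the commanded pose from where the row before left it; what a row does not reach is not made up. A row lasts 1/10 s, in which the tool goes at most 50 mm and 8.59 degrees, less where a joint would pass 70% of its speed; a pose out of reach is approached as far as the arm can. A call is refused whole if a number of a shift passes 50 or a number of a turn 8.59, either way. A call with a gripper value outside its range is refused whole. The fingers move at their own pace and stop on an object; "newtons" is the grip in N (left out, the last holds). Time passes only in rows, so rows that do not move let the fingers close. It gives the time, the measured TCP pose, the force, the opening and the grip force at its end, in the units of the state.
- bot.get_obs(): the state, without advancing time (a new reading comes with each control period).
- imaging.read_camera(name): name is "scene" or "top" or "wrist"; returns a dict with "frame" (480x640x3 uint8, red, green, blue), "fov_y" (degrees; the focal length in pixels is half the picture's height over the tangent of half this angle, whatever the lens; pixels are square), "cx", "cy" (the principal point, pixels), "pose" (4x4, takes a point from camera to world coordinates); the wrist camera has in their place "tool_from_camera" (4x4, takes a point from camera to tool coordinates, whose origin is the TCP and whose axes are the flange's). Camera axes: x right, y up, looking along -z (the intrinsics and any distortion apply to the point x, -y, -z); pixel columns grow to the right and rows downward; lengths in m; the calibration is good to about 2 mm. A picture is of the moment at which its call begins: read the wrist's pose just before it. There is no depth.
- bot.hand_in(): hands the job in; it is judged then, once.
The state is a dict: "t": time; "q": joint angles; "joint_vel": joint speeds; "joint_torque": joint torques, N m; "eef_pos": TCP position; "tool_rot": TCP orientation; "contact_force": force on the tool from outside, world axes, zero at the start; "torque": the same for the moment, N m; "gripper_width": opening from 0.0 (shut) to 1.0 (fully open); "grasp_force": force on a finger pad.
Only numpy, scipy, OpenCV 4.12 (cv2) and the standard library are available. Lean on these libraries where they do the work, as an engineer would, in place of code of your own. Each camera call takes 0.05 s, during which the arm holds its last target. There are 200 camera calls.

### The job

A show-card has been left half-way through the hand-cranked laminator: with the roller pressure left on, wind the crank so that the card goes on through to the outfeed side, until the crank suddenly goes light and the card lies free of the rollers on the outfeed table. Then lift the pressure lever right up to take the pressure off the rollers, and leave it up. Keep your fingers off the fresh card and do not push the other things on the counter about.

Things in the scene. Friction and masses are not known exactly. Their poses are not given: they have to be found in the camera images.
- laminator: Hand-cranked roller laminator, fixed: two white side housings 130 x 40 mm, grey caps, 195 mm high, two black rollers between them, aluminium tables 246 mm wide, 120 mm high: infeed (two black guides) to x = -190, outfeed x = 22 to 280 mm. Origin: on the counter under the rollers' middle; z up, +x the feed direction, rollers along y, crank on the -y side (housing face at y = -165 mm).
- crank (a joint): Crank angle, rad, endless. 0 = handle straight up; grows as the top of its circle moves towards the outfeed (clockwise seen from the crank's side), which feeds the card out, about 100 mm a turn or slightly less. Starts anywhere in the turn. About 8 N at the handle while the card is nipped, under 1 N once its tail is out of the rollers. Stays where it is left.
- crank_hub (a point): Point on the crank's axis level with the handle's middle: (0, -207, 105) mm in the laminator's frame. The handle circles it at 58 mm radius, in the laminator's xz plane. The housing's cap above (180 to 195 mm high) juts out to y = -179 mm, so an upright gripper strikes it in the lower half of the circle: lean the gripper outwards, away from the housing, 25 to 45 degrees.
- crank_knob (a point): Centre of the crank's handle: black cylinder, diameter 24 mm, 46 mm long, along the laminator's y, 19 to 65 mm out from the housing face. It spins freely on its pin, so a gripper can hold it all the way round without turning. The steel crank arm (18 mm wide, 8 mm thick) lies 10 to 18 mm off the housing face.
- pressure_lever (a joint): Angle of the pressure lever, rad: 0 = down, lying towards the outfeed side, pressure on (start); 1.15 = right up, at its stop, pressure off. Swings up in the laminator's xz plane, about 3 N at the grip, stays where it is left.
- lever_pivot (a point): Point on the lever's axis (parallel to the laminator's y), at (-45, -145, 210) mm in the laminator's frame.
- lever_grip (a point): Centre of the black grip at the lever's end: 48 mm long, 18 mm wide (along y), 18 mm thick; with the lever down at (66, -145, 233) mm in the laminator's frame, 113 mm from the pivot. Free on both sides and above; 38 mm above the housing's cap.
- card: Show-card: stiff foam board 297 x 210 x 5 mm, white with a dark printed panel. Origin: centre of its underside, its x along the 297 mm and along the laminator's x. Starts nipped between the rollers (nip line: laminator x = 0, 121 to 126 mm high), origin at x = -115 to 20 mm; its tail is out when the origin has come to about x = +153 mm.
- sanitiser: Bystander: white pump bottle, diameter 72 mm, 205 mm tall, origin under its centre.
- till_roll: Bystander: white paper roll standing upright, diameter 76 mm, 80 mm tall, origin under its centre.
- stapler: Bystander: black stapler 150 x 34 x 50 mm, long along its x, origin under its centre.
- squeegee: Bystander: flat hand squeegee 100 x 70 x 16 mm, origin under its centre.
- card_terminal: Bystander: black payment terminal 165 x 75 x 34 mm, origin under its centre.
- scanner: Bystander: black barcode scanner on its stand, 85 x 85 mm foot, 130 mm tall, origin under its centre.

How it is judged:
By the outcome, as a careful person would: the job done as asked, in the order asked, and still so for the second after the job is handed in, with the robot touching nothing.
It also fails if it takes over 72 s, if anything falls off the work surface, if the arm or the gripper's body presses on something with over 40 N, if the wrist force passes 120 N, or if a joint passes its speed limit or range.

## Working session

There is one attempt and no reset: what is moved stays moved. The work goes in short steps, Python scripts to look and compute and a tool call to move; the robot and the scene stay as the last step left them, time stands still between calls to the robot, and variables do not carry over. Pictures are saved under pics/ and viewed, at most 10 in all, crops included, and the job is handed in when it is done.

Besides the shell and the picture viewer there is one more tool, called after "Request:" as name(argument=value, ...) on one line, values as JSON. carry_out: Moves the arm, as the interface text tells. Its arguments: {"type":"object","properties":{"targets":{"type":"array","items":{"type":"number"}},"newtons":{"type":"number"}},"required":["targets"]}

```bash
mkdir -p pics; cat > h.py <<'E'
from station import bot, imaging
import numpy as np, cv2
def K(c): 
    f=240/np.tan(np.radians(c["fov_y"])/2); return f,c["cx"],c["cy"]
def proj(c,P,pose=None):
    T=np.linalg.inv(c["pose"] if pose is None else pose); P=np.atleast_2d(P); p=P@T[:3,:3].T+T[:3,3]
    f,cx,cy=K(c); return np.c_[cx+f*p[:,0]/-p[:,2], cy+f*-p[:,1]/-p[:,2]]
def ray(c,u,v,z):
    f,cx,cy=K(c); d=c["pose"][:3,:3]@np.array([(u-cx)/f,-(v-cy)/f,-1]); o=c["pose"][:3,3]
    return o+d*(z-o[2])/d[2]
E
python3 - <<'E'
from h import *
o=bot.get_obs(); print(o, bot.grip_point_offset)
for n in ("scene","top"):
    c=imaging.read_camera(n); cv2.imwrite(f"pics/{n}0.png",c["frame"][:,:,::-1]); print(n,{k:v for k,v in c.items() if k!="frame"})
E
```

```text
{'t': 0.0, 'q': array([-1.38208999,  0.47780118,  0.02231697,  1.55648666, -0.01151409,
        1.10929718, -0.08312313]), 'joint_vel': array([ 1.47335576e-03,  6.45913969e-05,  1.36917607e-03, -6.51829387e-04,
       -1.07134042e-03, -1.01210095e-04,  7.66136183e-04]), 'joint_torque': array([-5.32386675e-04, -5.96441817e+01,  1.60782225e+00, -2.81197429e+01,
        1.25022573e-02,  9.33405769e-03, -5.27384813e-06]), 'eef_pos': array([0.19722613, 0.64486286, 0.20920973]), 'tool_rot': array([-8.00838585e-05,  1.47853014e-01,  9.89008906e-01, -9.28939959e-04]), 'contact_force': array([-0.37398733,  0.04605062,  0.81447023]), 'torque': array([ 0.01230799, -0.01979142, -0.03929488]), 'grasp_force': 0.0, 'gripper_width': 0.9963547698509229} 0.0187
scene {'fov_y': 55.896676194417424, 'cx': 329.5508837309314, 'cy': 235.57857083787326, 'pose': array([[-0.70743774, -0.46987919,  0.52796344,  1.09936168],
       [ 0.70671005, -0.46009706,  0.53746777,  0.61325114],
       [-0.00963049,  0.75334205,  0.65755837,  0.87425058],
       [ 0.        ,  0.        ,  0.        ,  1.        ]])}
top {'fov_y': 48.22035975391042, 'cx': 325.19711622590376, 'cy': 236.55025251408875, 'pose': array([[ 0.01973311,  0.99316356, -0.11505107,  0.37048178],
       [-0.99977001,  0.02056799,  0.00607387,  0.03899973],
       [ 0.00839872,  0.11490475,  0.99334101,  1.50208597],
       [ 0.        ,  0.        ,  0.        ,  1.        ]])}
```

View pics/scene0.png

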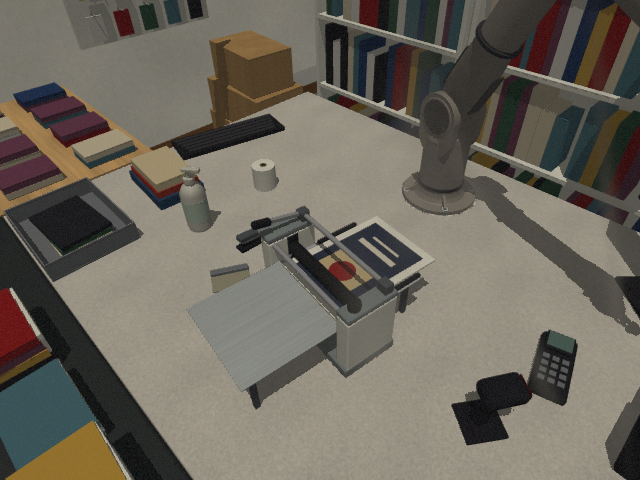

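View pics/top0.png

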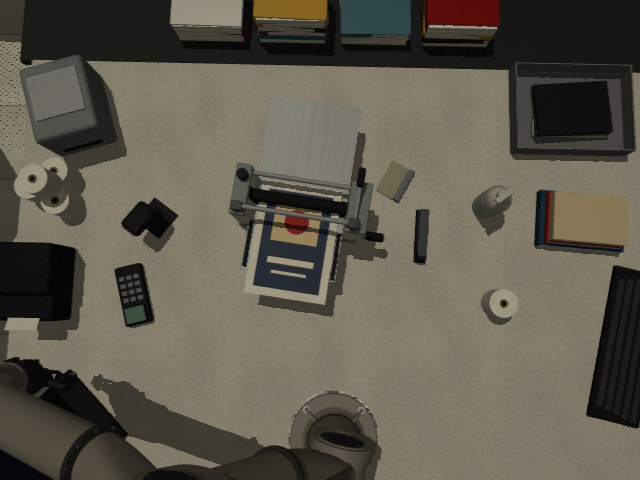

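The scene view shows the laminator in the middle with its outfeed toward the camera. In the top view its caps are at about (242,190) and (365,205), the crank handle at (375,237), the lever at (361,178), the stapler at (421,236) and the outfeed end corners at (271,96) and (361,106). Next I'll fit the laminator's pose and check it with an overlay.

```bash
cat > fit.py <<'E'
from h import *
from scipy.optimize import least_squares
def L(p,P):
    P=np.atleast_2d(P)/1000.; c,s=np.cos(p[2]),np.sin(p[2])
    return np.c_[p[0]+c*P[:,0]-s*P[:,1],p[1]+s*P[:,0]+c*P[:,1],P[:,2]]
E
python3 - <<'E'
from fit import *
ct,cs=imaging.read_camera("top"),imaging.read_camera("scene")
obs=[(ct,(280,123,120),(271,96)),(ct,(280,-123,120),(361,106)),(cs,(280,123,120),(247,388)),(cs,(280,-123,120),(188,312))]
# note: scene camera faces the outfeed; +y side assigned nearest by residual
r=lambda p:np.concatenate([proj(c,L(p,P))[0]-q for c,P,q in obs])
s=least_squares(r,[.52,.08,0]); print(s.x,s.fun.round(1)); p=s.x
ims=[]
for c,box,k in ((ct,(225,85,400,310),2.6),(cs,(180,190,450,420),1.28)):
    im=cv2.resize(c["frame"][:,:,::-1][box[1]:box[3],box[0]:box[2]],None,fx=k,fy=k,interpolation=cv2.INTER_CUBIC)
    def dl(P,col):
        q=((proj(c,L(p,P))-box[:2]+.5)*k).astype(int); cv2.polylines(im,[q.reshape(-1,1,2)],False,col,1)
    dl([(22,123,120),(280,123,120),(280,-123,120),(22,-123,120)],(0,0,255))
    for y in(-125,-165,125,165): dl([(-65,y,195),(65,y,195)],(0,255,0))
    t=np.linspace(0,2*np.pi,60); dl(np.c_[58*np.sin(t),-230+0*t,105+58*np.cos(t)],(255,0,0))
    dl([(-45,-145,210),(66,-145,233)],(255,0,255)); dl([(0,-207,105),(0,-165,105)],(255,255,0))
    ims.append(im)
H=max(i.shape[0] for i in ims); ims=[cv2.copyMakeBorder(i,0,H-i.shape[0],0,0,0) for i in ims]
cv2.imwrite("pics/ov1.png",np.hstack(ims)); print(np.hstack(ims).shape)
print(imaging.read_camera("wrist")["tool_from_camera"].round(3))
E
```

```text
[ 0.61201795  0.09222721 -0.08919409] [-2.6  1.3 -1.1  1.3 -0.7  0.9 -2.8 -3. ]
(585, 801, 3)
[[-0.     0.959  0.282  0.073]
 [ 1.    -0.     0.001  0.001]
 [ 0.001  0.282 -0.959 -0.164]
 [ 0.     0.     0.     1.   ]]
```

View pics/ov1.png

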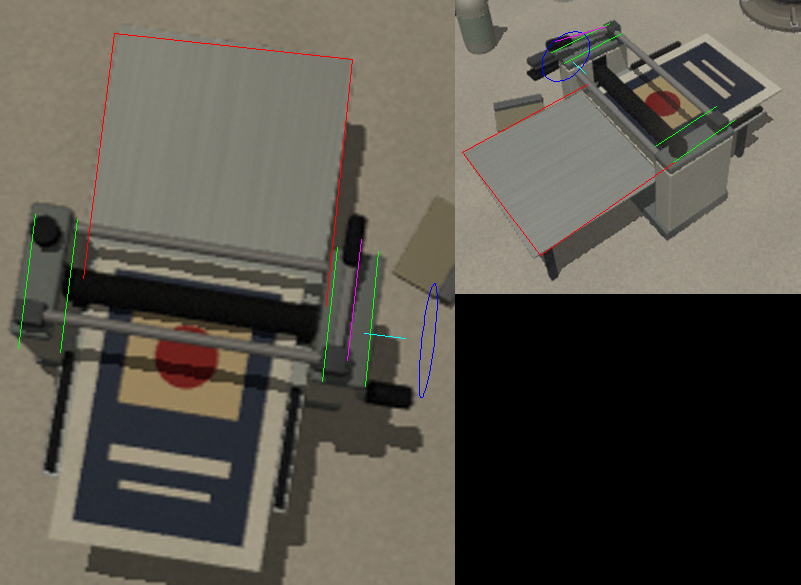

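The overlay is close but about 5 mm off at the caps and lever. The wrist camera sits on tool +x, so that side should face away from the housing. I'll move over the laminator, check the joint ranges and refine from a closer view.

Request:
carry_out(targets=[0,0,0,47,0,0,0,0,47,0,0,0,0,47,0,0,30,-35,0,0,0,30,-35,0,0,0,30,-35,0,0,0,30,-35,0,0,0,30,-35,0,0,0,30,-35,0,0,0,30,-35,0,0,0,30,-35,0,0,0,10,-45,0,0,0,10,-45,0,0,0,10,-45,0,0,0,10,-45,0,0,0,10,-45,0,0,0,10,-45,0,0,0,10,-45,0,0,0,10,-45,0,0,0,0,-45,0,0])

```text
t: 2.25
eef_pos: [0.5179, -0.0414, 0.3513]
tool_rot: [0.0, 0.148, 0.989, -0.0]
contact_force: [0.1, -0.6, 0.3]
gripper_width: 0.999
grasp_force: 0.0
```

```bash
python3 - <<'E'
from fit import *
o=bot.get_obs(); print(o["t"],o["q"].round(2),o["eef_pos"].round(3),o["tool_rot"].round(3))
c=imaging.read_camera("top");s=imaging.read_camera("scene")
def crop(c,b,k,n):
    im=cv2.resize(c["frame"][b[1]:b[3],b[0]:b[2],::-1],None,fx=k,fy=k,interpolation=cv2.INTER_CUBIC); return im
a=np.load("x.npy") if 0 else cv2.imread("pics/top0.png")
T={"frame":a[:,:,::-1]}; S={"frame":cv2.imread("pics/scene0.png")[:,:,::-1]}
cv2.imwrite("pics/tz.png",crop(T,(228,90,392,250),3.7,0)); cv2.imwrite("pics/sz.png",crop(S,(185,195,400,395),3,0))
E
```

```text
2.25 [-0.5   0.1   0.51  1.76 -0.05  1.3   1.29] [ 0.518 -0.041  0.351] [ 0.     0.148  0.989 -0.   ]
```

View pics/tz.png

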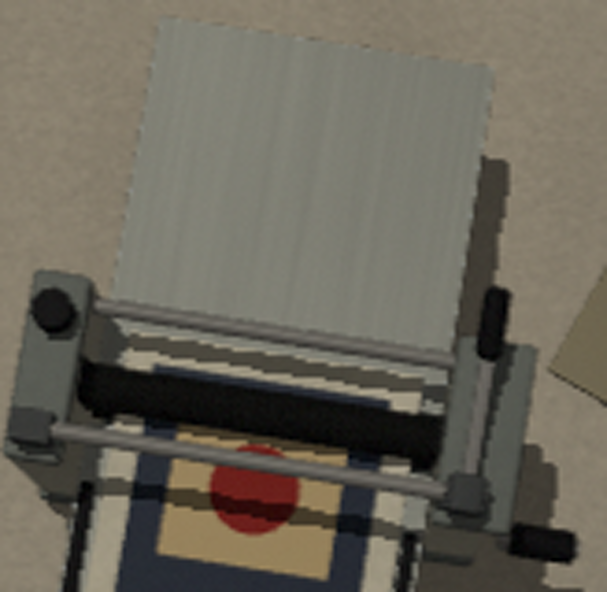

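View pics/sz.png

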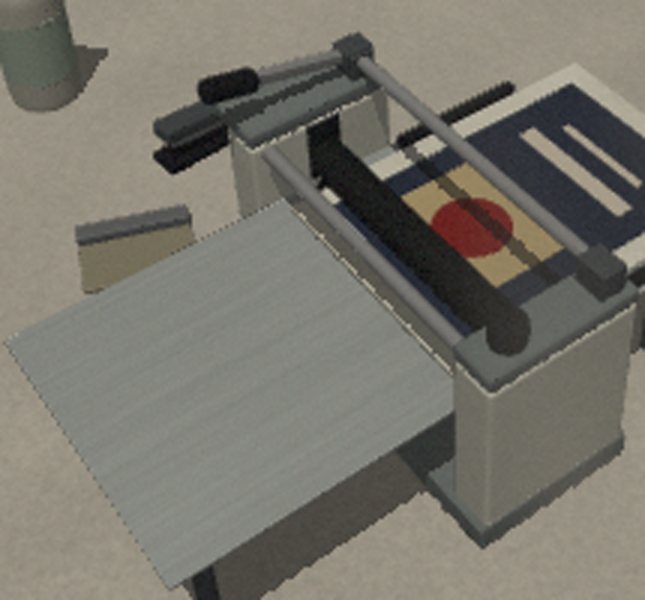

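```bash
python3 - <<'E'
from fit import *
ct,cs=imaging.read_camera("top"),imaging.read_camera("scene")
t=lambda x,y:(228+(x+.5)/3.7-.5,90+(y+.5)/3.7-.5); s=lambda x,y:(185+(x+.5)/3-.5,195+(y+.5)/3-.5)
obs=[(ct,(280,123,120),t(160,17)),(ct,(280,-123,120),t(492,68)),(cs,(280,123,120),s(170,588)),(cs,(280,-123,120),s(8,343)),
(ct,(66,-145,235),t(494,323)),(cs,(66,-145,235),s(229,86)),(ct,(65,-179,195),t(537,348)),(ct,(65,165,195),t(37,270))]
r=lambda p:np.concatenate([proj(c,L(p,P))[0]-q for c,P,q in obs])
S=least_squares(r,[.6,.09,-.09],loss="soft_l1"); p=S.x; print(p,r(p).round(1)); np.save("p.npy",p)
# handle: pixel of outer-end/near-end midpoint, angle by 1-D fit
hp=t(544,543); hs=s(190,157)
for a in np.arange(-3.1,3.2,.1):
    P=L(p,(58*np.sin(a),-207,105+58*np.cos(a)))
    e=np.r_[proj(ct,P)[0]-hp,proj(cs,P)[0]-hs]
    if np.hypot(*e[:2])<6 or np.hypot(*e)<9: print(round(a,2),e.round(1))
# card leading/tail: tail edge mid from ov1 crop
u=lambda x,y:(225+(x+.5)/2.6-.5,85+(y+.5)/2.6-.5)
for q in((50,540),(262,571)):
    w=ray(ct,*u(*q),.126); d=w[:2]-p[:2]; C,Sn=np.cos(p[2]),np.sin(p[2]); print("tail lab",C*d[0]+Sn*d[1],-Sn*d[0]+C*d[1])
for n in[(0,-207,105),(0,-222,105),(66,-145,233),(-20.7,-145,320)]: print(n,L(p,n).round(4))
for q,z in(((421,236),.05),((395,180),.016)): 
    w=ray(ct,*q,z);d=w[:2]-p[:2];print("bystander lab",C*d[0]+Sn*d[1],-Sn*d[0]+C*d[1])
E
```

```text
[ 0.61640673  0.1013805  -0.13316815] [-1.   0.1  0.2  0.1  0.1 -0.1 -1.8 -1.3 -0.6  0.4 -0.7 -0.9  0.1 -0.2
 -1.5 -0.1]Traceback (most recent call last):
  File "<stdin>", line 13, in <module>
TypeError: hypot() takes from 2 to 3 positional arguments but 4 were given
```

```bash
python3 - <<'E'
from fit import *
ct,cs=imaging.read_camera("top"),imaging.read_camera("scene"); p=np.load("p.npy")
t=lambda x,y:(228+(x+.5)/3.7-.5,90+(y+.5)/3.7-.5); s=lambda x,y:(185+(x+.5)/3-.5,195+(y+.5)/3-.5)
hp=t(544,543); hs=s(190,157)
for a in np.arange(-3.1,3.2,.1):
    P=L(p,(58*np.sin(a),-207,105+58*np.cos(a)))
    e=np.r_[proj(ct,P)[0]-hp,proj(cs,P)[0]-hs]
    if np.linalg.norm(e)<14: print(round(a,2),e.round(1))
C,Sn=np.cos(p[2]),np.sin(p[2])
def lab(w): d=w[:2]-p[:2]; return np.round([C*d[0]+Sn*d[1],-Sn*d[0]+C*d[1]],3)
u=lambda x,y:(225+(x+.5)/2.6-.5,85+(y+.5)/2.6-.5)
for q in((50,540),(262,571)): print("tail",lab(ray(ct,*u(*q),.126)))
for n in[(0,-207,105),(0,-222,105),(66,-145,233),(-20.7,-145,320)]: print(n,L(p,n).round(4))
for q,z in(((421,212),.05),((421,262),.05),((395,180),.016)): print("bystander",lab(ray(ct,*q,z)))
E
```

```text
tail [-0.25   0.101]
tail [-0.248 -0.109]
(0, -207, 105) [[ 0.5889 -0.1038  0.105 ]]
(0, -222, 105) [[ 0.5869 -0.1187  0.105 ]]
(66, -145, 233) [[ 0.6626 -0.0511  0.233 ]]
(-20.7, -145, 320) [[ 0.5766 -0.0396  0.32  ]]
bystander [ 0.04 -0.33]
bystander [-0.096 -0.349]
bystander [ 0.126 -0.251]
```

```bash
python3 - <<'E'
from fit import *
ct,cs=imaging.read_camera("top"),imaging.read_camera("scene"); p=np.load("p.npy")
print("obs top (374.5,236.4) scene (248.3,247)")
for a in np.arange(-3.1,3.2,.3):
    P=L(p,(58*np.sin(a),-207,105+58*np.cos(a))); print(round(a,2),proj(ct,P)[0].round(1),proj(cs,P)[0].round(1))
w=np.array([-.9563,.2924]);print("tool x yaw 163; want",-90+np.degrees(p[2]))
# wrist view
o=bot.get_obs(); c=imaging.read_camera("wrist"); cv2.imwrite("pics/w1.png",c["frame"][:,:,::-1])
E
```

```text
obs top (374.5,236.4) scene (248.3,247)
-3.1 [374.2 220.3] [278.4 255.3]
-2.8 [373.5 226.3] [283.7 251.7]
-2.5 [373.  231.4] [288.3 247.1]
-2.2 [372.8 235.2] [291.8 241.8]
-1.9 [372.9 237.5] [293.9 236.2]
-1.6 [373.3 237.9] [294.5 230.8]
-1.3 [374.1 236.4] [293.4 226.1]
-1.0 [375.1 233. ] [290.7 222.5]
-0.7 [376.3 228. ] [286.6 220.3]
-0.4 [377.5 221.8] [281.4 219.8]
-0.1 [378.6 215. ] [275.6 221.1]
0.2 [379.5 208.4] [269.7 224.1]
0.5 [380.1 202.6] [264.3 228.5]
0.8 [380.4 198. ] [259.9 234. ]
1.1 [380.4 195.3] [257. 240.]
1.4 [380.  194.5] [255.9 245.8]
1.7 [379.3 195.6] [256.6 250.9]
2.0 [378.4 198.5] [258.9 254.9]
2.3 [377.3 202.9] [262.8 257.4]
2.6 [376.2 208.4] [267.6 258.3]
2.9 [375.1 214.5] [273.1 257.5]
3.2 [374.2 220.7] [278.7 255.2]
tool x yaw 163; want -97.62997292622818
```

Request:
carry_out(targets=[0,0,-5,0,-8.5,0,0,-5,0,-8.5,0,0,-5,0,-8.5,0,0,-5,0,-8.5,0,0,-5,0,-8.5,0,0,-5,0,-8.5,0,0,-5,0,-8.5,0,0,-5,0,-8.5,0,0,-5,0,-8.5,0,0,-5,0,-8.5,0,0,-5,0,-8.5,0,0,-5,0,-8.5,0,0,-5,0,-8.5,0,0,-5,0,-8.5,0,0,-5,0,-8.5,0,0,-5,0,-8.5,0,0,-5,0,-8.5,0,0,-5,0,-8.5,0,0,-5,0,-8.5,0,0,-5,0,-8.5])

```text
t: 4.7
eef_pos: [0.5177, -0.1385, 0.3511]
tool_rot: [-0.0, 0.998, -0.063, -0.0]
contact_force: [0.2, 0.4, 0.1]
gripper_width: 1.0
grasp_force: 0.0
```

Request:
carry_out(targets=[0,0,0,0,-8.5,0,0,0,0,-8.5,0,0,0,0,-8.5,0,0,0,0,-8.5,0,0,0,0,-8.5,0,0,0,0,-8.5,0,0,0,0,-8.5,0,0,0,0,-8.5,0,0,0,0,0])

```text
t: 5.6
eef_pos: [0.5177, -0.1384, 0.351]
tool_rot: [0.0, 0.794, -0.609, -0.0]
contact_force: [-0.4, -0.4, 0.3]
gripper_width: 1.0
grasp_force: 0.0
```

```bash
python3 - <<'E'
from fit import *
from scipy.spatial.transform import Rotation as R
o=bot.get_obs(); q=o["tool_rot"]; M=R.from_quat(q[[1,2,3,0]]).as_matrix()
print(o["t"],o["q"].round(2),o["eef_pos"].round(3),M.round(2),np.degrees(np.arctan2(M[1,0],M[0,0])))
c=imaging.read_camera("wrist"); p=np.load("p.npy")
T=np.eye(4);T[:3,:3]=M;T[:3,3]=o["eef_pos"];T=T@c["tool_from_camera"]
im=c["frame"][:,:,::-1].copy()
for a in np.arange(-2.6,.1,.2):
    for y,col in((-230,(0,0,255)),(-184,(0,255,0))):
        P=L(p,(58*np.sin(a),y,105+58*np.cos(a))); u=proj(c,P,T)[0]; cv2.circle(im,tuple(int(v) for v in u),2,col,-1)
        if y==-230: print(round(a,1),u.round())
for P in((66,-145,233),(-45,-145,210),(65,-179,195),(-65,-179,195)):
    u=proj(c,L(p,P),T)[0]; print(P,u.round()); cv2.circle(im,tuple(int(v) for v in u),3,(255,0,255),-1)
cv2.imwrite("pics/w2.png",im)
E
```

```text
5.6 [-0.75  0.2   1.08  1.74 -0.19  1.31 -2.52] [ 0.518 -0.138  0.351] [[ 0.26 -0.97 -0.  ]
 [-0.97 -0.26 -0.  ]
 [ 0.    0.   -1.  ]] -74.9693427488301
-2.6 [283. 189.]
-2.4 [290. 193.]
-2.2 [296. 197.]
-2.0 [301. 201.]
-1.8 [303. 205.]
-1.6 [304. 207.]
-1.4 [303. 209.]
-1.2 [300. 211.]
-1.0 [294. 211.]
-0.8 [286. 210.]
-0.6 [276. 208.]
-0.4 [265. 205.]
-0.2 [253. 201.]
0.0 [240. 196.]
(66, -145, 233) [101. 284.]
(-45, -145, 210) [247. 321.]
(65, -179, 195) [136. 230.]
(-65, -179, 195) [285. 287.]
```

View pics/w2.png

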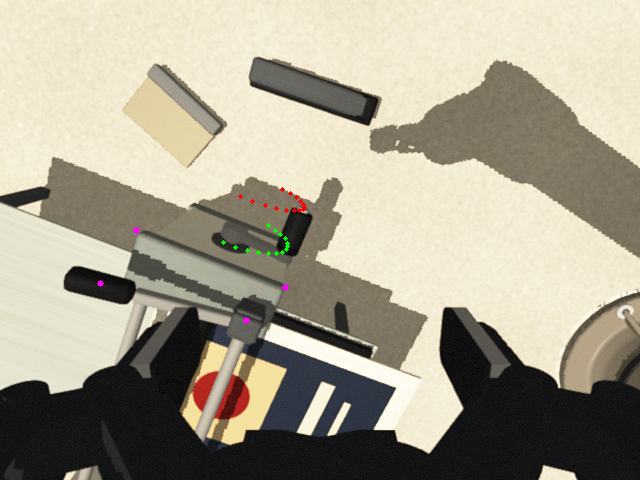

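The wrist picture confirms the fit: the predicted lever grip (101,284) and cap corners (136,230) and (285,287) lie on their features. The handle runs from (286,252) to (300,214), which gives a crank angle of about -1.25. I'll align and come down over the handle's outer end.

Request:
carry_out(targets=[0,7,12,0,-8.5,0,7,11,0,-8.5,0,0,0,-40,0,0,0,0,-40,0,0,0,0,-40,0,0,0,0,-40,0,0,0,0,-30,0,0,0,0,0,0], newtons=30)

```text
t: 6.45
eef_pos: [0.5287, -0.1152, 0.1577]
tool_rot: [-0.002, -0.696, 0.718, 0.003]
contact_force: [-0.5, -0.2, 0.1]
gripper_width: 1.004
grasp_force: 0.0
```

```bash
cat > st.py <<'E'
from fit import *
from scipy.spatial.transform import Rotation as R
o=bot.get_obs(); q=o["tool_rot"]; M=R.from_quat(q[[1,2,3,0]]).as_matrix(); p=np.load("p.npy")
d=o["eef_pos"][:2]-p[:2]; C,S=np.cos(p[2]),np.sin(p[2])
print("t",o["t"],"q",o["q"].round(2),"yaw",np.degrees(np.arctan2(M[1,0],M[0,0])).round(1),"tilt z",M[:,2].round(3))
X,Y,Z=C*d[0]+S*d[1],-S*d[0]+C*d[1],o["eef_pos"][2]+.0187
print("grasp lab mm",np.round([X*1000,Y*1000,Z*1000],1),"angle",np.arctan2(X,Z-.105).round(3),"rad mm",(1000*np.hypot(X,Z-.105)).round(1),"F",o["contact_force"].round(1),o["gripper_width"].round(3),o["grasp_force"].round(1))
E
cat > wp.py <<'E'
from st import *
c=imaging.read_camera("wrist"); cv2.imwrite("pics/w3.png",c["frame"][:,:,::-1])
E
python3 wp.py
```

```text
t 6.45 q [-0.62  0.47  0.95  1.97 -0.46  0.95 -2.61] yaw -91.8 tilt z [-0.007  0.001 -1.   ]Traceback (most recent call last):
  File "wp.py", line 1, in <module>
    from st import *
  File "st.py", line 7, in <module>
    print("grasp lab mm",np.round([X*1000,Y*1000,Z*1000],1),"angle",np.arctan2(X,Z-.105).round(3),"rad mm",(1000*np.hypot(X,Z-.105)).round(1),"F",o["contact_force"].round(1),o["gripper_width"].round(3),o["grasp_force"].round(1))
                                                                                                                                                                              ^^^^^^^^^^^^^^^^^^^^^^^^
AttributeError: 'float' object has no attribute 'round'
```

Request:
carry_out(targets=[0,0,0,0,-5.8,0,0,0,0,0])

```text
t: 6.65
eef_pos: [0.5324, -0.1166, 0.1625]
tool_rot: [0.0, -0.658, 0.753, -0.001]
contact_force: [0.2, 1.0, 0.1]
gripper_width: 1.001
grasp_force: 0.0
```

```bash
sed -i 's/o\["gripper_width"\].round(3),o\["grasp_force"\].round(1)/o["gripper_width"],o["grasp_force"]/' st.py; python3 wp.py
```

```text
t 6.65 q [-0.64  0.47  0.98  1.96 -0.48  0.96 -2.7 ] yaw -97.7 tilt z [ 0.001 -0.    -1.   ]
grasp lab mm [ -54.4 -227.2  181.2] angle -0.62 rad mm 93.6 F [0.2 1.  0.1] 1.0014016491022222 0.0
```

View pics/w3.png

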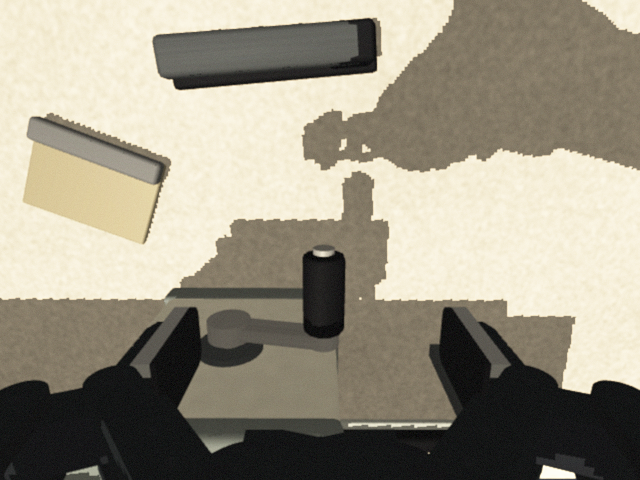

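The view shows the handle upright at columns 303–344, rows 252–335, centred between the fingers. I'll refine its angle from the projected width and position.

```bash
python3 - <<'E'
from st import *
c=imaging.read_camera("wrist");T=np.eye(4);T[:3,:3]=M;T[:3,3]=o["eef_pos"];T=T@c["tool_from_camera"]
print(K(c))
for a in np.arange(-2.2,-.7,.15):
    h=lambda y,dx=0:proj(c,L(p,(58*np.sin(a)+dx,y,105+58*np.cos(a))),T)[0]
    print(round(a,2),"outer",h(-230).round(),"inner",h(-184).round(),"w",abs(h(-207,12)-h(-207,-12))[0].round(1))
E
```

```text
t 6.7 q [-0.64  0.47  0.98  1.96 -0.48  0.96 -2.7 ] yaw -97.6 tilt z [ 0.002 -0.    -1.   ]
grasp lab mm [ -54.3 -227.2  181.3] angle -0.619 rad mm 93.7 F [ 0.1  0.6 -0.1] 1.0018493931033492 0.0
(np.float64(407.0400797447879), 319.9079561950522, 239.08914030921918)
-2.2 outer [307. 229.] inner [308. 294.] w 36.1
-2.05 outer [314. 232.] inner [314. 299.] w 37.1
-1.9 outer [320. 235.] inner [319. 304.] w 38.2
-1.75 outer [323. 239.] inner [323. 310.] w 39.4
-1.6 outer [325. 244.] inner [325. 316.] w 40.8
-1.45 outer [324. 248.] inner [324. 323.] w 42.3
-1.3 outer [321. 253.] inner [321. 331.] w 43.8
-1.15 outer [315. 258.] inner [316. 338.] w 45.4
-1.0 outer [307. 263.] inner [308. 345.] w 47.0
-0.85 outer [296. 268.] inner [297. 353.] w 48.6
-0.7 outer [281. 273.] inner [284. 359.] w 50.0
```

Request:
carry_out(targets=[0,-1,0,-22,0,0,-2,1,-22,0,0,0,0,-22,0,0,0,0,0,0,230,0,0,0,0,230,0,0,0,0,230,0,0,0,0,230,0,0,0,0,230,0,0,0,0,230,0,0,0,0,230,0,0,0,0,230,0,0,0,0], newtons=30)

```text
t: 7.95
eef_pos: [0.5304, -0.1158, 0.0961]
tool_rot: [0.001, -0.657, 0.753, -0.001]
contact_force: [5.6, 0.1, 6.1]
gripper_width: 0.239
grasp_force: 29.4
```

```bash
python3 st.py
```

```text
t 7.95 q [-0.56  0.56  0.89  2.02 -0.58  0.84 -2.62] yaw -97.8 tilt z [ 0.004 -0.001 -1.   ]
grasp lab mm [ -56.4 -226.6  114.8] angle -1.398 rad mm 57.3 F [5.6 0.1 6.1] 0.2393396896694803 29.37694787979126
```

```bash
python3 - <<'E'
import numpy as np
a=-1.4+np.arange(17)*np.pi/16
P=np.c_[.991*58*np.sin(a),-.1328*58*np.sin(a),58*np.cos(a)]; P=np.round(P-P[0]); d=np.diff(P,axis=0).astype(int)
print(P[-1]); print(", ".join(f"230,{x},{y},{z},0" for x,y,z in d))
E
```

```text
[113. -15. -20.]
230,3,0,11,0, 230,5,-1,10,0, 230,7,-1,9,0, 230,8,-1,8,0, 230,10,-1,5,0, 230,11,-2,4,0, 230,11,-1,1,0, 230,11,-2,-1,0, 230,11,-1,-3,0, 230,10,-2,-5,0, 230,9,-1,-7,0, 230,8,-1,-8,0, 230,5,-1,-10,0, 230,4,0,-11,0, 230,1,0,-11,0, 230,-1,0,-12,0
```

Wind the first half turn (upper arc).

Request:
carry_out(targets=[230,3,0,11,0,230,5,-1,10,0,230,7,-1,9,0,230,8,-1,8,0,230,10,-1,5,0,230,11,-2,4,0,230,11,-1,1,0,230,11,-2,-1,0], newtons=30)

```text
t: 8.75
eef_pos: [0.5927, -0.1242, 0.144]
tool_rot: [-0.0, -0.657, 0.754, 0.003]
contact_force: [-7.9, 3.9, 19.2]
gripper_width: 0.24
grasp_force: 33.9
```

```bash
python3 st.py
```

```text
t 8.75 q [-0.53  0.6   0.91  1.83 -0.56  1.   -2.67] yaw -97.9 tilt z [-0.004  0.004 -1.   ]
grasp lab mm [   6.5 -226.8  162.7] angle 0.112 rad mm 58.0 F [-7.9  3.9 19.2] 0.240349831394898 33.924967646598816
```

Request:
carry_out(targets=[230,11,-1,-3,0,230,10,-2,-5,0,230,9,-1,-7,0,230,8,-1,-8,0,230,5,-1,-10,0,230,4,0,-11,0,230,1,0,-11,0,230,-1,0,-12,0])

```text
t: 9.55
eef_pos: [0.6437, -0.1313, 0.0768]
tool_rot: [0.001, -0.657, 0.754, -0.002]
contact_force: [1.8, 0.6, 10.2]
gripper_width: 0.236
grasp_force: 31.6
```

```bash
python3 st.py
```

```text
t 9.55 q [-0.44  0.74  0.81  1.75 -0.65  0.94 -2.63] yaw -97.8 tilt z [ 0.004 -0.001 -1.   ]
grasp lab mm [  58.  -227.    95.5] angle 1.734 rad mm 58.8 F [ 1.8  0.6 10.2] 0.2355091559085607 31.618738174438477
```

Going well. Next is the lower arc, in cautious pieces.

Request:
carry_out(targets=[230,-3,0,-11,0,230,-5,1,-10,0,230,-7,1,-9,0,230,-8,1,-8,0,230,-10,1,-5,0])

```text
t: 10.05
eef_pos: [0.6112, -0.1268, 0.0339]
tool_rot: [0.002, -0.657, 0.754, -0.002]
contact_force: [5.8, 1.5, 11.6]
gripper_width: 0.24
grasp_force: 32.1
```

```bash
python3 st.py
```

```text
t 10.05 q [-0.43  0.75  0.77  1.85 -0.7   0.83 -2.58] yaw -97.8 tilt z [ 0.005 -0.    -1.   ]
grasp lab mm [  25.2 -226.9   52.6] angle 2.694 rad mm 58.1 F [ 5.8  1.5 11.6] 0.23959002923204992 32.120583951473236
```

Request:
carry_out(targets=[230,-11,2,-4,0,230,-11,1,-1,0,230,-11,2,1,0,230,-11,1,3,0,230,-10,2,5,0,230,-9,1,7,0,230,-8,1,8,0,230,-5,1,10,0,230,-4,0,11,0,230,-1,0,11,0,230,1,0,12,0])

```text
t: 11.15
eef_pos: [0.5299, -0.1155, 0.0954]
tool_rot: [0.001, -0.657, 0.754, -0.001]
contact_force: [9.6, -2.3, -12.3]
gripper_width: 0.236
grasp_force: 27.2
```

```bash
python3 st.py
```

```text
t 11.15 q [-0.57  0.56  0.89  2.02 -0.59  0.84 -2.62] yaw -97.8 tilt z [ 0.003 -0.001 -1.   ]
grasp lab mm [ -56.9 -226.5  114.1] angle -1.412 rad mm 57.7 F [  9.6  -2.3 -12.3] 0.23555383240126052 27.20029592514038
```

Request:
carry_out(targets=[230,3,0,11,0,230,5,-1,10,0,230,7,-1,9,0,230,8,-1,8,0,230,10,-1,5,0,230,11,-2,4,0,230,11,-1,1,0,230,11,-2,-1,0,230,11,-1,-3,0,230,10,-2,-5,0,230,9,-1,-7,0,230,8,-1,-8,0,230,5,-1,-10,0,230,4,0,-11,0,230,1,0,-11,0,230,-1,0,-12,0])

```text
t: 12.75
eef_pos: [0.6439, -0.1313, 0.0775]
tool_rot: [0.001, -0.657, 0.754, -0.001]
contact_force: [-2.2, 1.1, 10.2]
gripper_width: 0.235
grasp_force: 31.0
```

Request:
carry_out(targets=[230,-3,0,-11,0,230,-5,1,-10,0,230,-7,1,-9,0,230,-8,1,-8,0,230,-10,1,-5,0,230,-11,2,-4,0,230,-11,1,-1,0,230,-11,2,1,0,230,-11,1,3,0,230,-10,2,5,0,230,-9,1,7,0,230,-8,1,8,0,230,-5,1,10,0,230,-4,0,11,0,230,-1,0,11,0,230,1,0,12,0])

```text
t: 14.35
eef_pos: [0.53, -0.1155, 0.0961]
tool_rot: [0.001, -0.657, 0.754, -0.001]
contact_force: [7.3, -1.9, -11.8]
gripper_width: 0.227
grasp_force: 26.3
```

```bash
python3 - <<'E'
from st import *
c=imaging.read_camera("top"); b=(225,85,400,310); 
cv2.imwrite("pics/t2.png",cv2.resize(c["frame"][b[1]:b[3],b[0]:b[2],::-1],None,fx=2.6,fy=2.6,interpolation=cv2.INTER_CUBIC))
E
```

```text
t 14.35 q [-0.57  0.56  0.9   2.02 -0.59  0.84 -2.61] yaw -97.8 tilt z [ 0.002 -0.    -1.   ]
grasp lab mm [ -56.9 -226.5  114.8] angle -1.4 rad mm 57.7 F [  7.3  -1.9 -11.8] 0.22667739786710797 26.29771649837494
```

View pics/t2.png

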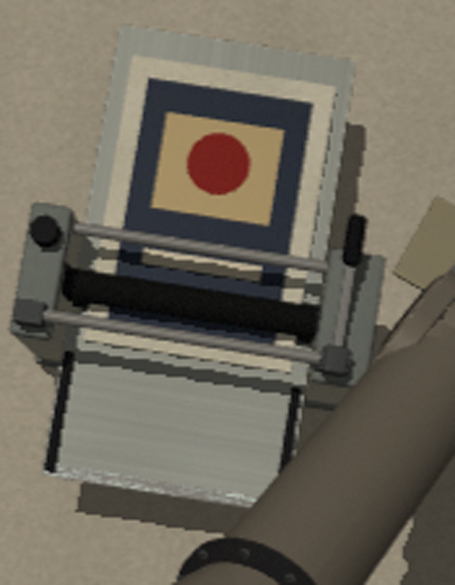

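The card is being fed straight: its leading edge is near row 60, about 245 mm in the laminator's frame, and its tail is still about 50 mm short of the nip. I need roughly 0.6 turn more.

Request:
carry_out(targets=[230,3,0,11,0,230,5,-1,10,0,230,7,-1,9,0,230,8,-1,8,0,230,10,-1,5,0,230,11,-2,4,0,230,11,-1,1,0,230,11,-2,-1,0,230,11,-1,-3,0,230,10,-2,-5,0,230,9,-1,-7,0,230,8,-1,-8,0,230,5,-1,-10,0,230,4,0,-11,0,230,1,0,-11,0,230,-1,0,-12,0])

```text
t: 16.0
eef_pos: [0.6413, -0.1304, 0.0741]
tool_rot: [-0.0, -0.657, 0.754, 0.0]
contact_force: [-1.1, -0.2, 0.1]
gripper_width: 0.099
grasp_force: 0.0
```

Request:
carry_out(targets=[230,-3,0,-11,0,230,-5,1,-10,0,230,-7,1,-9,0,230,-8,1,-8,0,230,-10,1,-5,0,230,-11,2,-4,0])

```text
t: 16.6
eef_pos: [0.6001, -0.1252, 0.0295]
tool_rot: [0.002, -0.657, 0.754, -0.003]
contact_force: [11.0, -2.3, 6.0]
gripper_width: 0.098
grasp_force: 0.0
```

Request:
carry_out(targets=[230,-11,1,-1,0,230,-11,2,1,0,230,-11,1,3,0,230,-10,2,5,0,230,-9,1,7,0,230,-8,1,8,0,230,-5,1,10,0,230,-4,0,11,0,230,-1,0,11,0,230,1,0,12,0])

```text
t: 17.6
eef_pos: [0.5271, -0.1153, 0.0957]
tool_rot: [-0.0, -0.657, 0.754, 0.001]
contact_force: [-0.7, 0.5, -1.0]
gripper_width: 0.097
grasp_force: 0.0
```

```bash
python3 - <<'E'
from st import *
c=imaging.read_camera("top"); b=(225,85,400,310); c2=imaging.read_camera("scene")
a=cv2.resize(c["frame"][b[1]:b[3],b[0]:b[2],::-1],None,fx=2.2,fy=2.2,interpolation=cv2.INTER_CUBIC)
s=cv2.resize(c2["frame"][190:400,180:400,::-1],None,fx=1.88,fy=1.88,interpolation=cv2.INTER_CUBIC)
H=495; s=cv2.copyMakeBorder(s,0,H-s.shape[0],0,0,0); cv2.imwrite("pics/t3.png",np.hstack([a[:H],s]))
E
```

```text
t 17.6 q [-0.58  0.56  0.9   2.02 -0.6   0.84 -2.61] yaw -97.8 tilt z [-0.001  0.001 -1.   ]
grasp lab mm [ -59.8 -226.6  114.4] angle -1.415 rad mm 60.5 F [-0.7  0.5 -1. ] 0.09713288400743153 0.0
```

View pics/t3.png

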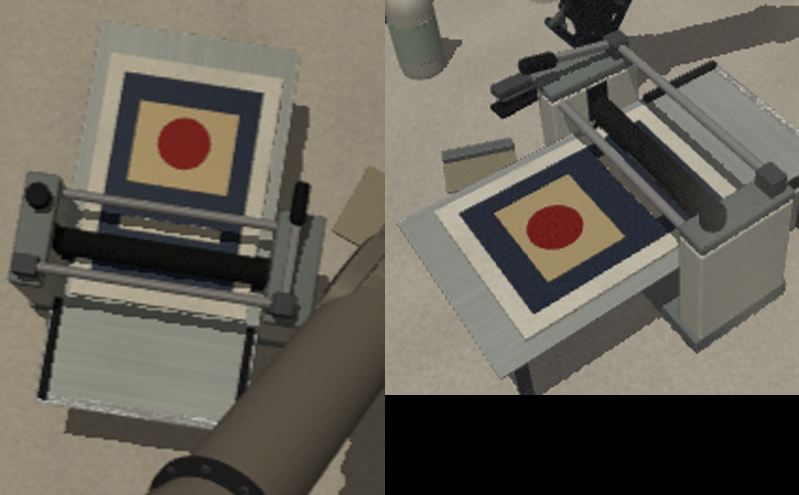

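The pads slipped off the handle early in that half turn: the opening reads 0.1, and the card is still nipped with its leading edge at about (112,53) in the crop. I'll back off axially, rise, and find the handle numerically in the wrist image.

Request:
carry_out(targets=[230,-4,-30,0,0,230,-4,-30,0,0,230,0,0,50,0,0,0,0,50,0,0,0,0,50,0,0,10,30,0,0,0,10,30,0,0,0,20,0,0,0,0,16,0,0,0,0,0,0,0,0,0,0,0,0,0])

```text
t: 18.8
eef_pos: [0.575, -0.1159, 0.2441]
tool_rot: [-0.001, -0.657, 0.754, 0.001]
contact_force: [0.1, -0.6, 0.2]
gripper_width: 0.997
grasp_force: 0.0
```

```bash
cat > fh.py <<'E'
from st import *
def find():
    c=imaging.read_camera("wrist");T=np.eye(4);T[:3,:3]=M;T[:3,3]=o["eef_pos"];T=T@c["tool_from_camera"]
    g=c["frame"].max(2).astype(float); out=[]
    for a in np.arange(-3.14,3.14,.05):
        X,Z=58*np.sin(a),105+58*np.cos(a)
        def poly(r,y0,y1):
            t=np.linspace(0,2*np.pi,24); P=[(X+r*np.sin(k),y,Z+r*np.cos(k)) for k in t for y in(y0,y1)]
            m=np.zeros(g.shape,np.uint8); cv2.fillConvexPoly(m,cv2.convexHull(proj(c,L(p,P),T).astype(np.int32)),1); return m
        i=poly(11,-229,-186); e=poly(18,-236,-186)&(1-poly(13,-232,-184))
        if i.sum()>200 and e.sum()>50: out.append((np.median(g[e>0])-g[i>0].mean(),round(a,2),g[i>0].mean().round(),np.median(g[e>0])))
    out.sort(reverse=True); return c,out
c,out=find(); cv2.imwrite("pics/w4.png",c["frame"][:,:,::-1]); print(*out[:8],sep="\n")
E
python3 fh.py
```

```text
t 18.8 q [-0.67  0.47  1.05  1.78 -0.44  1.16 -2.76] yaw -97.9 tilt z [-0.003 -0.    -1.   ]
grasp lab mm [ -12.2 -220.8  262.8] angle -0.077 rad mm 158.2 F [ 0.1 -0.6  0.2] 0.9969473710749495 0.0
(np.float64(98.52315093205051), np.float64(-1.79), np.float64(35.0), np.float64(134.0))
(np.float64(97.45884413309983), np.float64(-1.74), np.float64(37.0), np.float64(134.0))
(np.float64(95.31068524970965), np.float64(-1.69), np.float64(39.0), np.float64(134.0))
(np.float64(94.90066626287098), np.float64(-1.84), np.float64(39.0), np.float64(134.0))
(np.float64(93.0272417707151), np.float64(-1.64), np.float64(41.0), np.float64(134.0))
(np.float64(88.91909741331867), np.float64(-1.59), np.float64(45.0), np.float64(134.0))
(np.float64(86.35280553420446), np.float64(2.91), np.float64(158.0), np.float64(244.0))
(np.float64(86.11050328227572), np.float64(-1.54), np.float64(47.0), np.float64(133.0))
```

Request:
carry_out(targets=[0,-22,0,0,0,0,-23,1,0,0,0,0,0,-40,0,0,0,0,-40,0,0,0,0,0,0,0,0,0,0,0])

```text
t: 19.45
eef_pos: [0.5306, -0.1151, 0.1657]
tool_rot: [-0.001, -0.657, 0.754, 0.0]
contact_force: [0.5, -0.6, -0.2]
gripper_width: 1.001
grasp_force: 0.0
```

```bash
cat >> fh.py <<'E'
g=c["frame"].max(2); m=(g<60).astype(np.uint8); 
T=np.eye(4);T[:3,:3]=M;T[:3,3]=o["eef_pos"];T=T@c["tool_from_camera"]
n,lb,st,ce=cv2.connectedComponentsWithStats(m)
for i in range(1,n):
    if st[i][4]>800: print("blob",st[i],ce[i].round())
for a in np.arange(-2.1,-1.1,.1):
    f=lambda y,dx=0:proj(c,L(p,(58*np.sin(a)+dx,y,105+58*np.cos(a))),T)[0]
    t=np.linspace(0,6.28,40); Q=proj(c,L(p,[(58*np.sin(a)+12*np.sin(k),y,105+58*np.cos(a)+12*np.cos(k)) for k in t for y in(-230,-184)]),T)
    print(round(a,2),"box u",Q[:,0].min().round(),Q[:,0].max().round(),"v",Q[:,1].min().round(),Q[:,1].max().round())
E
python3 fh.py
```

```text
t 19.45 q [-0.66  0.48  1.01  1.96 -0.49  0.97 -2.7 ] yaw -97.9 tilt z [-0.001 -0.    -1.   ]
grasp lab mm [ -56.3 -226.   184.4] angle -0.617 rad mm 97.3 F [ 0.5 -0.6 -0.2] 1.0012316067849338 0.0
(np.float64(100.69591690544414), np.float64(-1.74), np.float64(32.0), np.float64(133.0))
(np.float64(99.35426008968611), np.float64(-1.69), np.float64(34.0), np.float64(133.0))
(np.float64(99.00934579439252), np.float64(-1.79), np.float64(34.0), np.float64(133.0))
(np.float64(97.30790378006873), np.float64(-1.64), np.float64(36.0), np.float64(133.0))
(np.float64(95.8321033210332), np.float64(-1.84), np.float64(37.0), np.float64(133.0))
(np.float64(94.85887096774194), np.float64(-1.59), np.float64(37.0), np.float64(132.0))
(np.float64(93.82576249188838), np.float64(-1.54), np.float64(38.0), np.float64(132.0))
(np.float64(92.93120858314926), np.float64(-1.49), np.float64(39.0), np.float64(132.0))
blob [ 166   18  206   70 3216] [293.  65.]
blob [ 300  236   38   78 2738] [319. 274.]
blob [    0   307   640   173 56994] [321. 424.]
-2.1 box u 290.0 327.0 v 223.0 301.0
-2.0 box u 294.0 331.0 v 225.0 305.0
-1.9 box u 297.0 335.0 v 227.0 309.0
-1.8 box u 299.0 338.0 v 230.0 313.0
-1.7 box u 300.0 340.0 v 232.0 317.0
-1.6 box u 300.0 342.0 v 234.0 322.0
-1.5 box u 300.0 342.0 v 237.0 326.0
-1.4 box u 298.0 341.0 v 240.0 332.0
-1.3 box u 295.0 339.0 v 243.0 337.0
-1.2 box u 291.0 336.0 v 246.0 342.0
```

Request:
carry_out(targets=[0,-1,0,-31,0,0,0,0,-31,0,0,0,0,-31,0,0,0,0,0,0,230,0,0,0,0,230,0,0,0,0,230,0,0,0,0,230,0,0,0,0,230,0,0,0,0,230,0,0,0,0,230,0,0,0,0,230,0,0,0,0], newtons=75)

```text
t: 20.7
eef_pos: [0.5316, -0.1146, 0.0729]
tool_rot: [0.001, -0.657, 0.754, -0.001]
contact_force: [2.9, 0.5, 5.7]
gripper_width: 0.204
grasp_force: 71.1
```

```bash
python3 st.py; python3 - <<'E'
import numpy as np
a=-1.73+np.arange(17)*np.pi/16
P=np.c_[.991*58*np.sin(a),-.1328*58*np.sin(a),58*np.cos(a)]; P=np.round(P-P[0]); d=np.diff(P,axis=0).astype(int)
print(P[-1]); print(", ".join(f"230,{x},{y},{z},0" for x,y,z in d))
E
```

```text
t 20.7 q [-0.54  0.6   0.86  2.03 -0.64  0.8  -2.58] yaw -97.8 tilt z [ 0.002 -0.    -1.   ]
grasp lab mm [ -55.4 -225.3   91.6] angle -1.808 rad mm 57.0 F [2.9 0.5 5.7] 0.20372883836356248 71.12365007400513
[114. -15.  18.]
230,-1,0,11,0, 230,2,0,12,0, 230,4,-1,10,0, 230,5,0,10,0, 230,8,-1,9,0, 230,9,-2,7,0, 230,10,-1,5,0, 230,11,-1,2,0, 230,11,-2,1,0, 230,11,-1,-1,0, 230,11,-2,-4,0, 230,9,-1,-6,0, 230,9,-1,-7,0, 230,7,-1,-9,0, 230,5,-1,-11,0, 230,3,0,-11,0
```

Request:
carry_out(targets=[230,-1,0,11,0,230,2,0,12,0,230,4,-1,10,0,230,5,0,10,0,230,8,-1,9,0,230,9,-2,7,0,230,10,-1,5,0,230,11,-1,2,0])

```text
t: 21.5
eef_pos: [0.5697, -0.12, 0.1408]
tool_rot: [-0.004, -0.656, 0.754, 0.009]
contact_force: [-32.0, 10.7, 62.6]
gripper_width: 0.199
grasp_force: 89.1
```

Request:
carry_out(targets=[230,11,-2,1,0,230,11,-1,-1,0,230,11,-2,-4,0,230,9,-1,-6,0,230,9,-1,-7,0,230,7,-1,-9,0,230,5,-1,-11,0,230,3,0,-11,0])

```text
t: 22.3
eef_pos: [0.6447, -0.1302, 0.092]
tool_rot: [0.0, -0.657, 0.754, 0.0]
contact_force: [-7.6, 1.0, 9.5]
gripper_width: 0.202
grasp_force: 74.6
```

Request:
carry_out(targets=[230,1,0,-11,0,230,-2,0,-12,0,230,-4,1,-10,0,230,-5,0,-10,0])

```text
t: 22.7
eef_pos: [0.6298, -0.1281, 0.0474]
tool_rot: [-0.002, -0.657, 0.754, 0.004]
contact_force: [-20.9, 6.3, 21.2]
gripper_width: 0.197
grasp_force: 77.9
```

```bash
python3 st.py
```

```text
t 22.7 q [-0.43  0.77  0.8   1.79 -0.69  0.9  -2.6 ] yaw -97.8 tilt z [-0.009  0.003 -1.   ]
grasp lab mm [  43.7 -225.7   66.1] angle 2.297 rad mm 58.5 F [-20.9   6.3  21.2] 0.19697547865247636 77.85004019737244
```

```bash
cat > card.py <<'E'
from fit import *
p=np.load("p.npy");C,S=np.cos(p[2]),np.sin(p[2])
def red(f,c):
    r,g,b=[f[:,:,i].astype(int) for i in range(3)]; m=((r>90)&(r>2*g)&(r>2*b)); m[:85]=0;m[:,:225]=0;m[:,400:]=0;m[310:]=0
    v,u=np.nonzero(m); w=ray(c,u.mean(),v.mean(),.126); d=w[:2]-p[:2]; return len(u),C*d[0]+S*d[1],-S*d[0]+C*d[1]
c=imaging.read_camera("top"); a=red(cv2.imread("pics/top0.png")[:,:,::-1],c); b=red(c["frame"],c); print(a,b)
# leading edge profile
for y in(-90,-60,60,90):
    xs=np.arange(150,300,3); q=proj(c,L(p,[(x,y,123) for x in xs])).round().astype(int)
    pr=c["frame"][q[:,1],q[:,0]].astype(int); print(y,[int(v[0])-int(v[2]) for v in pr])
E
python3 card.py
```

```text
(250, np.float64(-0.05174788514078108), np.float64(-0.0009103077336054515)) (418, np.float64(0.20585681985385182), np.float64(-0.0027424477022536427))
-90 [24, 31, 31, 32, 30, 22, 24, 31, 31, 30, 31, 31, 24, 31, 31, 30, 32, 24, 24, 31, 31, 31, 31, 25, 25, 31, 31, 30, 31, 23, 23, 32, 30, 31, 30, 25, 25, 31, 33, 31, 23, 24, 18, 31, 31, 31, 31, 32, 31, 32]
-60 [4, 66, 65, 54, 56, 60, 60, 66, 53, 55, 59, 60, 65, 65, 53, 56, 60, 59, 64, 65, 53, 59, 59, 66, 66, 65, 55, 57, 60, 61, 65, 65, 56, 57, 2, -14, -13, -14, -14, -13, -11, -13, -13, -12, 2, 31, 30, 32, 31, 31]
60 [-11, -12, 17, 17, -5, -4, -12, -13, 17, 5, -6, -12, -12, 15, 5, -5, -5, -13, -12, 16, 5, -5, -12, -12, 15, 5, -3, -5, -11, -12, 15, 3, -6, -5, -13, -11, -13, -12, -11, -14, -13, -13, -12, -11, -11, 2, 31, 31, 32, 32]
90 [32, 31, 31, 32, 31, 32, 31, 32, 31, 31, 32, 32, 32, 31, 32, 30, 31, 31, 32, 30, 32, 33, 33, 32, 31, 32, 31, 30, 32, 32, 32, 32, 32, 31, 28, 31, 31, 30, 32, 32, 32, 31, 31, 32, 32, 31, 31, 31, 31, 33]
```

Request:
carry_out(targets=[230,-8,1,-9,0,230,-9,2,-7,0,230,-10,1,-5,0,230,-11,1,-2,0])

```text
t: 23.15
eef_pos: [0.5984, -0.1238, 0.0295]
tool_rot: [0.003, -0.657, 0.754, -0.0]
contact_force: [-5.4, 5.4, 34.5]
gripper_width: 0.202
grasp_force: 82.1
```

```bash
python3 st.py; python3 card.py|head -1
```

```text
t 23.15 q [-0.44  0.74  0.78  1.89 -0.72  0.81 -2.55] yaw -97.9 tilt z [ 0.005  0.003 -1.   ]
grasp lab mm [  12.  -225.6   48.2] angle 2.933 rad mm 58.0 F [-5.4  5.4 34.5] 0.20164682511553386 82.07117557525635
(250, np.float64(-0.05174788514078108), np.float64(-0.0009103077336054515)) (420, np.float64(0.20598297761507603), np.float64(-0.0028123606637812035))
```

Request:
carry_out(targets=[230,-11,2,-1,0,230,-11,1,1,0,230,-11,2,4,0,230,-9,1,6,0])

```text
t: 23.6
eef_pos: [0.5582, -0.1183, 0.0373]
tool_rot: [0.003, -0.657, 0.754, -0.003]
contact_force: [4.8, -0.5, 4.5]
gripper_width: 0.199
grasp_force: 73.5
```

```bash
python3 st.py; python3 card.py|head -1
```

```text
t 23.6 q [-0.48  0.68  0.8   1.99 -0.7   0.77 -2.54] yaw -97.8 tilt z [ 0.008 -0.001 -1.   ]
grasp lab mm [ -28.5 -225.4   56. ] angle -2.615 rad mm 56.7 F [ 4.8 -0.5  4.5] 0.1986327179908004 73.47811818122864
(250, np.float64(-0.05174788514078108), np.float64(-0.0009103077336054515)) (420, np.float64(0.20598297761507603), np.float64(-0.0028123606637812035))
```

The card hasn't moved through about 1.4 rad of further winding, so its tail is out and it is free. I'll release, go up, and turn for the lever.

Request:
carry_out(targets=[0,0,0,0,0,0,0,0,0,0,0,0,0,0,0,0,0,0,0,0,0,0,0,0,0,0,0,0,50,0,0,0,0,50,0,0,0,0,50,0,0,0,0,50,0,0,0,0,50,0,0,0,0,50,8.5,0,0,0,0,8.5,0,0,0,0,8.5,0,0,0,0,8.5,0,0,0,0,8.5,0,0,0,0,8.5,0,0,0,0,8.5], newtons=30)

```text
t: 25.35
eef_pos: [0.5541, -0.1176, 0.334]
tool_rot: [0.0, 0.946, -0.325, -0.0]
contact_force: [-0.4, 0.2, -0.7]
gripper_width: 1.002
grasp_force: 0.0
```

Request:
carry_out(targets=[0,20,14,0,8.5,0,21,13,0,8.5,0,21,14,0,8.5,0,21,13,0,5.2,0,21,13,0,0,0,0,0,0,0,0,0,0,0,0])

```text
t: 26.05
eef_pos: [0.6581, -0.0508, 0.3335]
tool_rot: [0.001, 0.998, -0.066, -0.001]
contact_force: [-1.2, -0.1, -0.1]
gripper_width: 1.003
grasp_force: 0.0
```

```bash
python3 st.py; python3 card.py|head -1; python3 - <<'E'
from h import *
c=imaging.read_camera("wrist"); b=c["frame"][:,:,::-1]; t=imaging.read_camera("top")["frame"][85:310,225:400,::-1]
t=cv2.resize(t,None,fx=480/225,fy=480/225); cv2.imwrite("pics/w5.png",cv2.resize(np.hstack([b,t]),(800,int(480*800/(640+t.shape[1])))))
E
```

```text
t 26.05 q [-0.51  0.44  0.73  1.47 -0.29  1.35 -1.47] yaw -7.6 tilt z [-0.001 -0.001 -1.   ]
grasp lab mm [  61.6 -145.3  352.2] angle 0.244 rad mm 254.7 F [-1.2 -0.1 -0.1] 1.0026469912000013 0.0
(250, np.float64(-0.05174788514078108), np.float64(-0.0009103077336054515)) (420, np.float64(0.20598297761507603), np.float64(-0.0028123606637812035))
```

View pics/w5.png

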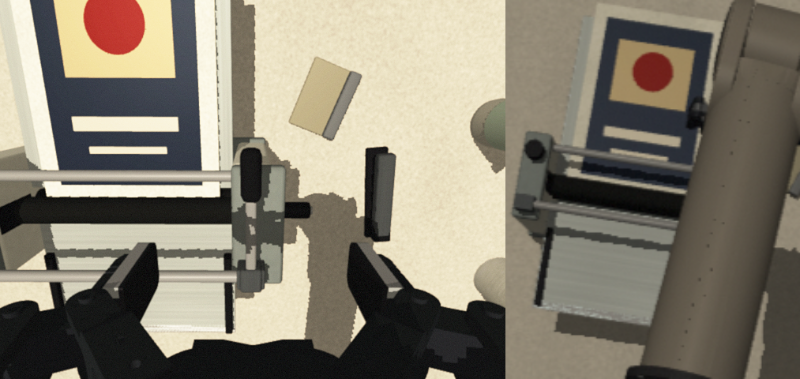

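The card's tail margin is visible past the roller (row 188), lying free on the outfeed table, and the bystanders are where they were. Next I'll take the lever grip.

Request:
carry_out(targets=[110,4,-1,0,0,110,0,0,-30,0,110,0,0,-30,0,110,0,0,-30,0,110,0,0,-15,0,110,0,0,-14,0,110,0,0,0,0])

```text
t: 26.9
eef_pos: [0.6617, -0.0515, 0.214]
tool_rot: [0.0, 0.998, -0.066, -0.001]
contact_force: [-0.5, 0.1, 0.6]
gripper_width: 0.573
grasp_force: 0.0
```

```bash
python3 st.py
```

```text
t 26.9 q [-0.48  0.53  0.68  1.61 -0.36  1.13 -1.42] yaw -7.6 tilt z [-0.002 -0.    -1.   ]
grasp lab mm [  65.2 -145.5  232.7] angle 0.472 rad mm 143.4 F [-0.5  0.1  0.6] 0.5726739723896999 0.0
```

Request:
carry_out(targets=[235,0,0,0,0,235,0,0,0,0,235,0,0,0,0,235,0,0,0,0,235,0,0,0,0,235,0,0,0,0], newtons=35)

```text
t: 27.5
eef_pos: [0.6635, -0.0508, 0.2169]
tool_rot: [-0.001, 0.998, -0.066, 0.001]
contact_force: [-1.2, 3.1, 6.6]
gripper_width: 0.193
grasp_force: 35.0
```

```bash
python3 st.py; python3 - <<'E'
import numpy as np
a=np.linspace(.204,1.375,17)
P=np.c_[.991*113*np.cos(a),-.1328*113*np.cos(a),113*np.sin(a)]; P=np.round(P-P[0]); d=np.diff(P,axis=0).astype(int)
print(P[-1]); print(", ".join(f"235,{x},{y},{z},0" for x,y,z in d))
E
```

```text
t 27.5 q [-0.48  0.53  0.68  1.61 -0.36  1.13 -1.42] yaw -7.6 tilt z [ 0.003  0.001 -1.   ]
grasp lab mm [  66.9 -144.5  235.6] angle 0.473 rad mm 146.7 F [-1.2  3.1  6.6] 0.1934271659784002 34.96791958808899
[-88.  12.  88.]
235,-2,0,8,0, 235,-2,1,8,0, 235,-4,0,8,0, 235,-3,1,7,0, 235,-4,0,7,0, 235,-5,1,7,0, 235,-5,0,6,0, 235,-6,1,6,0, 235,-6,1,6,0, 235,-6,1,5,0, 235,-7,1,5,0, 235,-7,1,4,0, 235,-7,1,3,0, 235,-8,1,4,0, 235,-8,1,2,0, 235,-8,1,2,0
```

Request:
carry_out(targets=[235,-2,0,8,0,235,-2,1,8,0,235,-4,0,8,0,235,-3,1,7,0,235,-4,0,7,0,235,-5,1,7,0,235,-5,0,6,0,235,-6,1,6,0])

```text
t: 28.3
eef_pos: [0.6302, -0.0463, 0.2719]
tool_rot: [-0.001, 0.998, -0.066, -0.001]
contact_force: [-0.0, 4.9, -8.3]
gripper_width: 0.187
grasp_force: 34.3
```

Request:
carry_out(targets=[235,-6,1,6,0,235,-6,1,5,0,235,-7,1,5,0,235,-7,1,4,0,235,-7,1,3,0,235,-8,1,4,0,235,-8,1,2,0,235,-8,1,2,0,235,0,0,0,0])

```text
t: 29.2
eef_pos: [0.5742, -0.0386, 0.3043]
tool_rot: [-0.001, 0.998, -0.066, 0.001]
contact_force: [-1.1, 6.6, -4.2]
gripper_width: 0.175
grasp_force: 34.9
```

```bash
python3 st.py
```

```text
t 29.2 q [-0.63  0.28  0.75  1.72 -0.2   1.22 -1.54] yaw -7.6 tilt z [ 0.002  0.002 -1.   ]
grasp lab mm [ -23.3 -144.3  323. ] angle -0.106 rad mm 219.2 F [-1.1  6.6 -4.2] 0.174768574505949 34.88406604388729
```

Push gently on to feel the stop.

Request:
carry_out(targets=[235,-4,0,0,0,235,-4,1,0,0,235,-2,0,0,0,235,0,0,0,0])

```text
t: 29.6
eef_pos: [0.5668, -0.0376, 0.3057]
tool_rot: [-0.001, 0.998, -0.066, 0.004]
contact_force: [3.4, 6.3, -0.7]
gripper_width: 0.169
grasp_force: 34.3
```

```bash
python3 st.py
```

```text
t 29.6 q [-0.65  0.26  0.75  1.74 -0.19  1.21 -1.55] yaw -7.6 tilt z [ 0.007  0.002 -1.   ]
grasp lab mm [ -30.7 -144.4  324.4] angle -0.139 rad mm 221.5 F [ 3.4  6.3 -0.7] 0.16851658230725353 34.30048054084182
```

Request:
carry_out(targets=[235,-5,1,0,0,235,-5,0,0,0,235,0,0,0,0])

```text
t: 29.9
eef_pos: [0.557, -0.0389, 0.306]
tool_rot: [0.0, 0.998, -0.067, 0.004]
contact_force: [-0.9, 0.0, -0.3]
gripper_width: 0.076
grasp_force: 0.0
```

```bash
python3 st.py
```

```text
t 29.9 q [-0.66  0.23  0.75  1.76 -0.17  1.21 -1.57] yaw -7.7 tilt z [ 0.008 -0.001 -1.   ]
grasp lab mm [ -40.2 -146.9  324.7] angle -0.181 rad mm 223.4 F [-0.9  0.  -0.3] 0.07619457055820442 0.0
```

Request:
carry_out(targets=[235,0,0,40,0,235,0,0,40,0,235,-40,-20,0,0,235,-40,-30,0,0,235,0,-45,0,0,235,0,-45,0,0,235,0,0,0,0])

```text
t: 30.6
eef_pos: [0.4725, -0.1866, 0.3855]
tool_rot: [0.001, 0.997, -0.073, 0.002]
contact_force: [-0.4, -0.1, 0.4]
gripper_width: 0.08
grasp_force: 0.0
```

```bash
cat > lev.py <<'E'
from st import *
cams=[("scene",imaging.read_camera("scene"),None),("top",imaging.read_camera("top"),None)]
c=imaging.read_camera("wrist");T=np.eye(4);T[:3,:3]=M;T[:3,3]=o["eef_pos"];T=T@c["tool_from_camera"]; cams.append(("wrist",c,T))
for n,c,T in cams:
    g=c["frame"].max(2).astype(float); out=[]
    for th in np.arange(0,1.3,.05):
        a=th+.204; e=np.array([np.cos(a),0,np.sin(a)]); k=np.array([-np.sin(a),0,np.cos(a)]); o0=np.array([-45,-145,210])
        def m(w,l0,l1):
            P=[o0+e*l+k*s+np.array([0,t,0]) for l in(l0,l1) for s in(-w,w) for t in(-w,w)]
            im=np.zeros(g.shape,np.uint8); cv2.fillConvexPoly(im,cv2.convexHull(proj(c,L(p,P),T).astype(np.int32)),1); return im
        i=m(8,91,135); r=m(16,100,144)&(1-m(10,80,139))
        out.append((round(th,2),g[i>0].mean().round() if i.any() else -1,np.median(g[r>0]) if r.any() else -1))
    print(n,[(float(a),int(b),int(c)) for a,b,c in out])
E
python3 lev.py
```

```text
t 30.6 q [-0.59  0.06  0.91  1.74 -0.04  1.36 -1.39] yaw -8.3 tilt z [ 0.005 -0.003 -1.   ]
grasp lab mm [-104.4 -304.5  404.2] angle -0.336 rad mm 316.9 F [-0.4 -0.1  0.4] 0.08045660265151988 0.0
scene [(0.0, 123, 146), (0.05, 137, 149), (0.1, 145, 150), (0.15, 152, 151), (0.2, 153, 152), (0.25, 153, 153), (0.3, 154, 153), (0.35, 154, 154), (0.4, 154, 154), (0.45, 155, 155), (0.5, 155, 155), (0.55, 154, 154), (0.6, 152, 153), (0.65, 147, 152), (0.7, 142, 125), (0.75, 138, 124), (0.8, 134, 123), (0.85, 132, 121), (0.9, 137, 120), (0.95, 145, 107), (1.0, 135, 98), (1.05, 111, 96), (1.1, 76, 154), (1.15, 59, 155), (1.2, 67, 155), (1.25, 87, 154)]
top [(0.0, 109, 93), (0.05, 109, 88), (0.1, 109, 93), (0.15, 108, 95), (0.2, 108, 95), (0.25, 108, 95), (0.3, 108, 95), (0.35, 108, 94), (0.4, 107, 94), (0.45, 107, 95), (0.5, 106, 95), (0.55, 106, 95), (0.6, 104, 95), (0.65, 102, 94), (0.7, 99, 94), (0.75, 93, 95), (0.8, 89, 95), (0.85, 82, 95), (0.9, 77, 95), (0.95, 71, 95), (1.0, 60, 95), (1.05, 48, 95), (1.1, 38, 95), (1.15, 32, 94), (1.2, 30, 94), (1.25, 39, 92)]
wrist [(0.0, 137, -1), (0.05, 128, -1), (0.1, 122, -1), (0.15, 121, -1), (0.2, 121, 71), (0.25, 121, 130), (0.3, 127, 249), (0.35, 137, 245), (0.4, 141, 200), (0.45, 141, 193), (0.5, 138, 176), (0.55, 133, 139), (0.6, 126, 78), (0.65, 120, 71), (0.7, 115, 70), (0.75, 117, 78), (0.8, 113, 125), (0.85, 105, 78), (0.9, 97, 71), (0.95, 80, 69), (1.0, 65, 68), (1.05, 51, 66), (1.1, 30, 70), (1.15, 37, 168), (1.2, 84, 30), (1.25, 132, 24)]
```

The lever reads about 1.15 rad in all three cameras, so it is at its stop. Last check: the card and bystanders against the first picture, then hand in.

```bash
python3 card.py|head -1; python3 - <<'E'
from h import *
f=imaging.read_camera("scene")["frame"]; a=cv2.imread("pics/scene0.png")[:,:,::-1]
d=np.abs(f.astype(int)-a).max(2)
for n,b in dict(sanit=(180,165,215,235),roll=(245,155,280,195),squee=(208,262,252,295),stapler=(236,230,260,252),term=(525,325,580,410),scan=(450,370,535,445)).items():
    print(n,(d[b[1]:b[3],b[0]:b[2]]>40).mean().round(3))
E
```

```text
(250, np.float64(-0.05174788514078108), np.float64(-0.0009103077336054515)) (420, np.float64(0.20598297761507603), np.float64(-0.0028123606637812035))
sanit 0.0
roll 0.0
squee 0.149
stapler 0.0
term 0.0
scan 0.0
```

```bash
python3 - <<'E'
from h import *
f=imaging.read_camera("scene")["frame"]; a=cv2.imread("pics/scene0.png")[:,:,::-1]
d=np.abs(f.astype(int)-a).max(2)[255:300,200:260]>40; v,u=np.nonzero(d); print(u.min()+200,u.max()+200,v.min()+255,v.max()+255)
ft=imaging.read_camera("top")["frame"]; at=cv2.imread("pics/top0.png")[:,:,::-1]
print("top",(np.abs(ft.astype(int)-at).max(2)[160:203,375:415]>40).mean())
for r in range(256,298,3): print("".join("#" if x else "." for x in d[r-255]) if r-255<45 else "")
E
```

```text
213 259 276 299
top 0.0
............................................................
............................................................
............................................................
............................................................
............................................................
............................................................
............................................................
........................................................####
..................................................##########
............................................#############.##
......................................#############..#######
.................................#############.#############
...........................#############.###################
.....................#############.#########################
```

The difference in the squeegee box is only the card on the outfeed table; the squeegee itself shows no change in the top view.

```bash
python3 -c "
from station import bot
print(bot.hand_in())"
```

```text
the job is handed in; nothing more can be done
None
```

The job is handed in: the card is wound through and lies free on the outfeed table, the pressure lever is right up at about 1.15 rad, and no bystander moved; the grip slipped off the crank handle once (re-gripped) and off the lever at its stop.

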